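# Level the pastry slab with a cork wedge

### The job

Level the hinged marble pastry slab: draw the cork wedge out of its plywood box by the thin end that sticks out, set it down and let go, then take it by its thick end and slide it straight in, thin end first, under the slab's low front edge until the edge has risen to the mark on the gauge post beside it, and leave it there. Handle it gently: grip the cork lightly (it crumbles if the two fingers together press on it with over 100 N, 50 N each), slide it in slowly so as not to chip the edge, and do not press on the marble with the gripper or disturb the bowl, jar and loaf tin.

Things in the scene. Friction and masses are not known exactly. Their poses are not given: they have to be found in the camera images.
- wedge: Pressed-cork wedge, about 60 g: 150 mm long, 44 mm wide, upright parallel sides, flat base, top sloping straight from 4 mm high at the thin end to 40 mm at the thick end. Origin: centre of the base; own +x points to the thin end (75 mm away), -x to the thick end, z up. It starts flat on the table, thick end inside the box, 80 to 95 mm of the thin end sticking out.
- box: Fixed low plywood box on the table: 80 mm long, 84 mm wide, 51 mm high over its roof, no floor; one open mouth 72 mm wide and 46 mm high facing its own +x, closed elsewhere. Origin: at table height under its middle, so the mouth lies 40 mm along +x. Place and yaw vary.
- cradle: Fixed dark steel frame carrying the slab; place and yaw vary. Origin: on the table below the middle of the slab's front edge. Own +x points from that edge to the hinge, 220 mm away: the wedge goes in along +x. Between the side rails (within 85 mm left or right of the middle) the space under the slab is free for 200 mm. The gauge post, 55 mm tall, stands 131 mm to the +y side.
- slab: Marble slab 220 x 220 x 10 mm, about 1.2 kg, hinged along its far edge, axis 31 mm up. Origin: middle of its front edge, mid thickness; own x points from there to the hinge. Front edge starts low on a stop, underside 10 mm above the table; it swings up freely and falls back unless held. Level: underside 26 mm up, reached with the wedge's tip about 92 mm past the front edge.
- slab_edge (a point): Middle of the slab's upper front edge (z about 20 mm at the start, 36 mm when level). The edge chips if struck or loaded with over 25 N; its weight on the wedge is about 6 N.
- mark (a point): The height mark: top of the small steel index plate on the gauge post, 36 mm above the table, beside the slab's front edge (120 mm to its left, cradle +y).
- bowl: Loose steel bowl, 140 mm across, 60 mm high, origin under its centre. Bystander.
- jar: Loose glass jar with a white cap, 76 mm across, 110 mm high, origin under its centre. Bystander.
- loaf_tin: Loose dark loaf tin 160 x 90 x 60 mm, origin under its centre, long along own x. Bystander.
There are look-alikes about, which are no part of the job. There is more than one size of the wedge; the job needs the smaller. Of the things that look like the box, the smaller one is meant.

How it is judged:
By the outcome, as a careful person would: the job done as asked, in the order asked, and still so for the second after the job is handed in, with the robot touching nothing.
It also fails if it takes over 59 s, if anything falls off the work surface, if the arm or the gripper's body presses on something with over 40 N, if the wrist force passes 120 N, or if a joint passes its speed limit or range.

### The arm

A 6-joint arm with a two-finger parallel gripper is mounted at the origin on the work surface. World frame = base frame: x ahead of the robot, y to its left, z up, the work surface at z = 0. Lengths are in mm, angles in rad, forces in N, time in s.
With the tool pointing down it reaches from about 375 to 750 mm from the base axis. Payload 9 kg.
Tool frame: the origin (TCP) lies on the centre line of the jaws, within the pads' length; the fingertips stand 25 mm ahead of it and the grasp point (between the pads) lies 6 mm ahead of it; x points along the fingers, z is the direction in which the jaws open and shut, and the axes are right-handed (so a half turn about x gives the same grasp; the last joint's range is limited). The gripper opens to 85 mm and grips with 20 to 120 N. Pads are 22 mm wide; open, the fingers measure 114 mm over their backs; the gripper's body (76 mm by 85 mm) begins 54 mm behind the grasp point. The pads swing forward as they close: fully open they stand 13 mm farther back than shut.
Start: joints at [-1.354, 0.104, 0.097, 1.564, 0, 1.353], TCP at [252.75, -544.198, 256.331] pointing down, gripper open.
Joint ranges: [-2.99, 2.99], [-0.84, 1.86], [-1.1, 1.16], [-1.84, 2.11], [-1.51, 1.56], [-3.14, 3.14]. Speed limits (rad/s): [2.22, 2.22, 2.57, 3.14, 3.14, 3.14].

### API

Orientations are given as a 3x3 rotation matrix whose columns are the frame's x, y, z axes.
In Python, from bench import env gives the robot as it stands. The module is installed in compiled form; this text tells all that it offers.
- The arm moves only by the tool servo_tool, never from a script. Its argument "rows" is a list of rows, each a list of 5 numbers: the closure, from -1 (fully open) to 1 (shut), so that 0 is half open, then the shift along the tool's x, y, z in cm, then the turn about the tool's x in rad. A call has 1 to 8 rows; each row is the pose to reach, as a shift and turn from the pose commanded when the call began, along the tool's axes at that moment; what a row does not reach only later rows make up. A row lasts 1/10 s, in which the tool goes at most 50 mm and 8.59 degrees, less where a joint would pass 70% of its speed; a pose out of reach is approached as far as the arm can. A call with a gripper value outside its range is refused whole. The fingers move at their own pace and stop on an object; "force" is the grip in N (left out, the last holds). Time passes only in rows, so rows that repeat a pose let the fingers close. It gives the time, the measured TCP pose, the force and the opening at its end, in the units of the state.
- env.get_state(): the state, without advancing time (a new reading comes with each control period).
- env.grab_frame(name): name is "scene" or "side" or "wrist"; returns a dict with "frame" (400x640x3 uint8, red, green, blue), "fx", "fy", "cx", "cy" (pixels), "eye" and "attitude" of the camera in the world. Camera axes: x right, y up, looking along -z (the intrinsics and any distortion apply to the point x, -y, -z); pixel columns grow to the right and rows downward; lengths in mm; the calibration is good to about 2 mm. A picture is of the moment at which its call begins. There is no depth.
- env.job_done(): hands the job in, once; it reports no verdict.
Trained networks look in the newest picture that a camera, given by its name, has taken for a name from the list of things; names that differ only in an ending like _2 or _b are one class to them, and where a whole thing is asked for, a point or a joint stands for the part that bears it (a point fixed in the world has none). Each returns a list of dicts, best first, with "p" (0 to 1); they miss things now and then, are a little off and sometimes report something else, mostly with a low value. They report only what shows in the picture. A call takes as long as a camera call. They do not tell look-alikes from the thing itself.
- env.recognise(camera, label): "box" ([left, top, width, height] as shares, 0 to 1, of the picture: columns of its width, rows of its height, round what is visible of it).
- env.trace(camera, label): "region" (400x640 bool, what is visible of it) and "box" ([left, top, width, height] as shares, 0 to 1, of the picture: columns of its width, rows of its height, round what is visible of it).
- env.landmark_of(camera, label): "point" ([column, row] as shares, 0 to 1, of the picture: columns of its width, rows of its height: a listed point, or the origin of a listed thing).
The state is a dict: "time_s": time; "qpos": joint angles; "qd": joint speeds; "tau": joint torques, N m; "tool_pos": TCP position; "ee_rot": TCP orientation; "contact_force": force on the tool from outside, world axes, zero at the start; "moment": the same for the moment, N m; "opening": finger opening in mm.
Only numpy, scipy, OpenCV 4.12 (cv2) and the standard library are available. Lean on these libraries where they do the work, as an engineer would, in place of code of your own. Each camera call takes 0.05 s, during which the arm holds its last target.

## Working session

There is one attempt and no reset: what is moved stays moved. The work goes in short steps, Python scripts to look and compute and a tool call to move; the robot and the scene stay as the last step left them, time stands still between calls to the robot, and variables do not carry over. Pictures are saved under pics/ and viewed, and the job is handed in when it is done.

Besides the shell and the picture viewer there is one more tool, called as name([rows], argument=value, ...), one row to a line, values as JSON. servo_tool: Moves the arm, as the interface text tells. Its arguments: {"type":"object","properties":{"rows":{"type":"array"},"force":{"type":"number"}},"required":["rows"]}

```bash
mkdir -p pics; cat > h.py <<'E'
import numpy as np, cv2
from bench import env
def grab(n,fn=None):
    f=env.grab_frame(n)
    if fn: cv2.imwrite('pics/'+fn,cv2.cvtColor(f['frame'],cv2.COLOR_RGB2BGR))
    return f
E
python3 - <<'E'
from h import *
s=env.get_state(); print(s['time_s'],s['tool_pos'],s['ee_rot'],s['opening'])
for n in ['scene','side','wrist']:
    f=grab(n,n+'0.png'); print(n,{k:v for k,v in f.items() if k!='frame'})
    for l in ['wedge','box','cradle','slab','slab_edge','mark','bowl','jar','loaf_tin']:
        print(l,[(np.round(np.array(r['box'])*[640,400,640,400]).tolist(),round(r['p'],2)) for r in env.recognise(n,l)],[(np.round(np.array(r['point'])*[640,400],1).tolist(),round(r['p'],2)) for r in env.landmark_of(n,l)])
print(env.get_state()['time_s'])
E
```

```text
0.0 [ 252.6889222  -543.85874874  255.51746931] [[-2.78647692e-04  9.06947967e-01  4.21242575e-01]
 [ 1.30154125e-03  4.21242563e-01 -9.06947082e-01]
 [-9.99999114e-01  2.95545876e-04 -1.29780846e-03]] 85.57833426825327
scene {'fx': 472.79081079354125, 'fy': 472.79081079354125, 'cx': 324.36899564979683, 'cy': 197.7573381007377, 'eye': array([ 784.82609107,  630.22679865, 1148.63540191]), 'attitude': array([[-0.88025476, -0.39542045,  0.26228653],
       [ 0.47439177, -0.74526119,  0.46854905],
       [ 0.0101981 ,  0.5368691 ,  0.84360391]])}
wedge [([337.0, 252.0, 36.0, 27.0], 0.75), ([430.0, 209.0, 36.0, 78.0], 0.58)] [([442.0, 250.2], 0.61), ([365.8, 269.9], 0.57)]
box [([365.0, 254.0, 41.0, 45.0], 0.83), ([371.0, 336.0, 73.0, 64.0], 0.61)] [([383.6, 277.4], 0.97), ([402.9, 377.7], 0.76)]
cradle [([169.0, 171.0, 116.0, 97.0], 0.97), ([337.0, 252.0, 36.0, 26.0], 0.41)] [([265.7, 198.1], 0.73)]
slab [([175.0, 172.0, 103.0, 89.0], 0.71), ([178.0, 106.0, 44.0, 37.0], 0.54)] [([264.4, 197.8], 0.79)]
slab_edge [([174.0, 172.0, 104.0, 83.0], 0.57)] [([261.9, 196.5], 0.84)]
mark [([172.0,
[... 1222 characters left out ...]
wl [([264.0, 127.0, 31.0, 23.0], 0.73)] [([278.9, 146.4], 0.73)]
jar [([313.0, 124.0, 21.0, 33.0], 0.95)] [([324.0, 149.6], 0.8), ([226.3, 298.6], 0.56)]
loaf_tin [([187.0, 268.0, 71.0, 52.0], 0.83)] [([225.3, 297.4], 0.88)]
wrist {'fx': 349.5225081355453, 'fy': 349.5225081355453, 'cx': 318.8361829740637, 'cy': 202.4300531181832, 'eye': array([ 317.13873091, -514.43370642,  374.23331894]), 'attitude': array([[ 4.20910028e-01,  8.71940184e-01,  2.50110104e-01],
       [-9.07102385e-01,  4.04562454e-01,  1.16165759e-01],
       [ 1.04436447e-04, -2.75770805e-01,  9.61223414e-01]])}
wedge [] []
box [] []
cradle [] []
slab [] []
slab_edge [] []
mark [] []
bowl [] []
jar [] []
loaf_tin [] []
2.85
```

View pics/scene0.png

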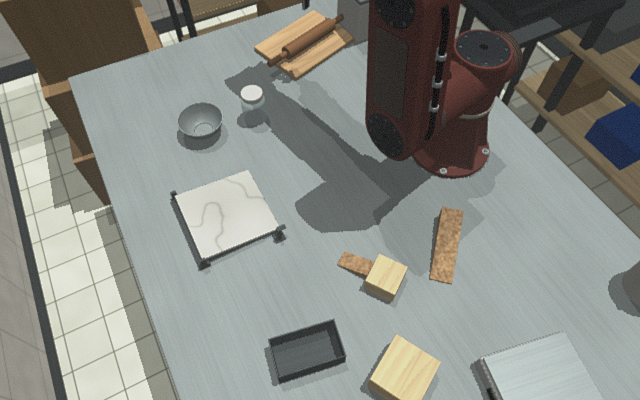

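View pics/side0.png

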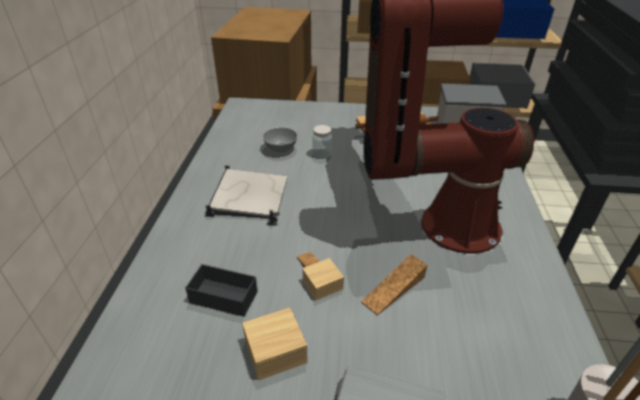

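```bash
python3 - <<'E'
import cv2,numpy as np
a=cv2.imread('pics/scene0.png');b=cv2.imread('pics/side0.png')
A=cv2.resize(a[190:320,320:480],None,fx=5,fy=5,interpolation=cv2.INTER_CUBIC)[:600]
cv2.imwrite('pics/c1.png',A)
cv2.imwrite('pics/c2.png',cv2.resize(a[155:285,155:305],None,fx=4.5,fy=4.5,interpolation=cv2.INTER_CUBIC))
cv2.imwrite('pics/c3.png',cv2.resize(b[155:315,200:350],None,fx=3.7,fy=3.7,interpolation=cv2.INTER_CUBIC))
E
```

```text
(no output)
```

View pics/c1.png

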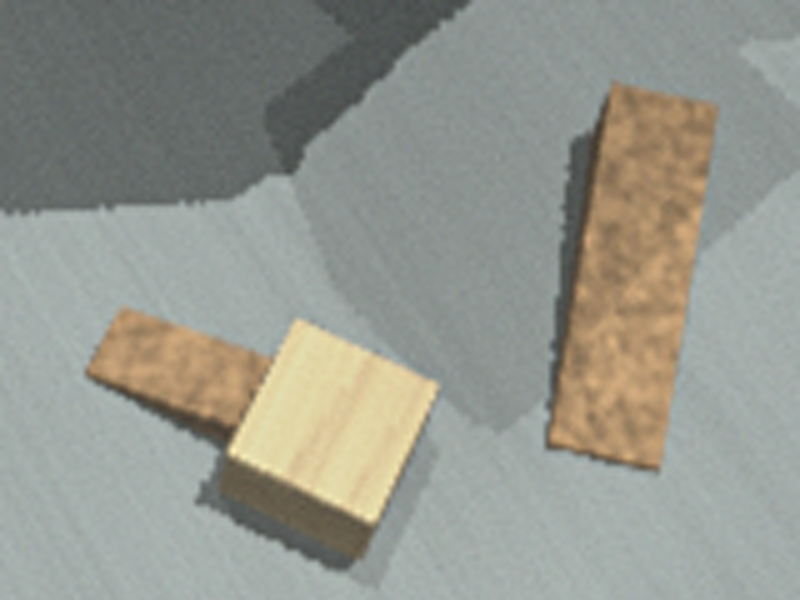

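View pics/c2.png

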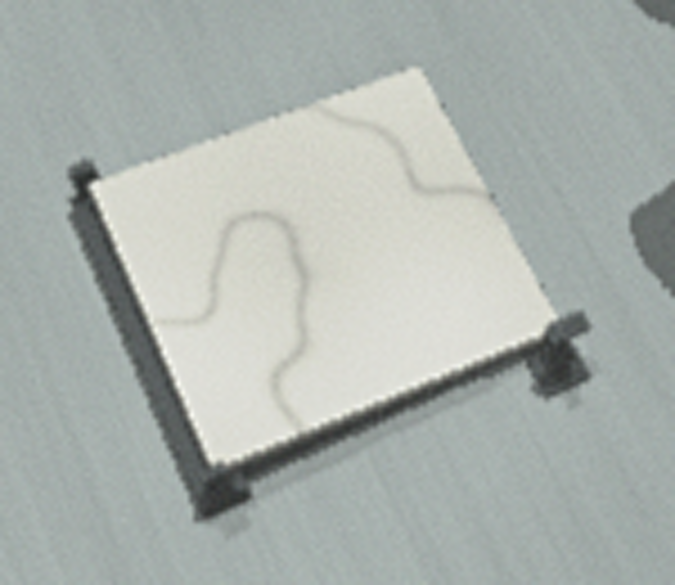

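View pics/c3.png

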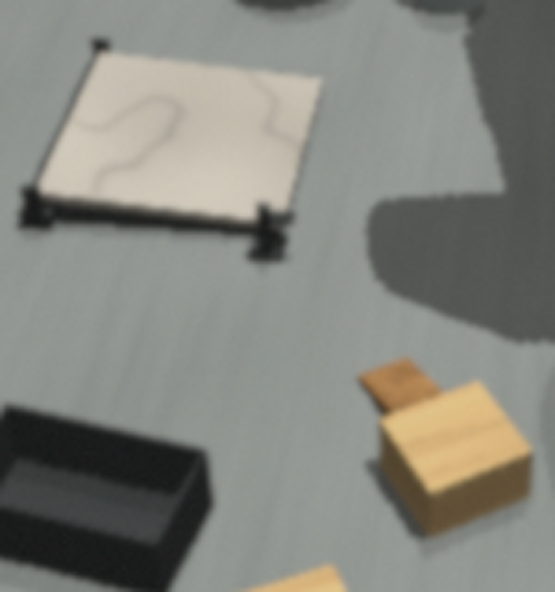

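```bash
cat >> h.py <<'E'
CAM={'scene':dict(f=472.79081079,cx=324.369,cy=197.757,eye=np.array([784.826,630.227,1148.635]),R=np.array([[-0.88025476,-0.39542045,0.26228653],[0.47439177,-0.74526119,0.46854905],[0.0101981,0.5368691,0.84360391]])),
'side':dict(f=447.42934,cx=315.637,cy=207.599,eye=np.array([346.658,1114.348,939.093]),R=np.array([[-9.94564569e-01,6.55150246e-02,-8.09265024e-02],[-1.04121124e-01,-6.23330761e-01,7.74995196e-01],[3.29851020e-04,7.79208922e-01,6.26764188e-01]]))}
def cam(f): return dict(f=f['fx'],cx=f['cx'],cy=f['cy'],eye=f['eye'],R=f['attitude'])
def ray(c,p,z):
    c=CAM[c] if isinstance(c,str) else c
    d=c['R']@np.array([(p[0]-c['cx'])/c['f'],-(p[1]-c['cy'])/c['f'],-1])
    return c['eye']+d*(z-c['eye'][2])/d[2]
def proj(c,P):
    c=CAM[c] if isinstance(c,str) else c
    q=c['R'].T@(np.array(P,float)-c['eye'])
    return np.array([c['cx']+c['f']*q[0]/-q[2],c['cy']+c['f']*q[1]/q[2]])
E
python3 - <<'E'
from h import *
def c1(p): return (p[0]/5+320-.4,p[1]/5+190-.4)
def c2(p): return (p[0]/4.5+155-.4,p[1]/4.5+155-.4)
def c3(p): return (p[0]/3.7+200-.4,p[1]/3.7+155-.4)
sh=lambda n,*a: print(n,[np.round(x[:2]).tolist() for x in a])
print('SCENE')
sh('roof',*[ray('scene',c1(p),51) for p in [(298,318),(440,385),(373,524),(228,457)]])
sh('tip',*[ray('scene',c1(p),4) for p in [(125,308),(88,375)]])
sh('big',*[ray('scene',c1(p),z) for p,z in [((612,83),40),((718,105),40),((660,468),20),((548,445),20)]])
sh('slab front',*[ray('scene',c2(p),20) for p in [(418,68),(557,320)]])
sh('slab hinge',*[ray('scene',c2(p),36) for p in [(88,185),(210,467)]])
print('SIDE')
sh('roof',*[ray('side',c3(p),51) for p in [(380,428),(480,381),(531,453),(433,493)]])
sh('tip',*[ray('side',c3(p),4) for p in [(407,358),(360,380)]])
sh('slab front',*[ray('side',c3(p),20) for p in [(322,78),(285,222)]])
sh('slab hinge',*[ray('side',c3(p),36) for p in [(98,52),(40,195)]])
for n,p in [('scene',(281.3,223.5)),('side',(275.5,211.3))]: sh('mark',ray(n,p,36))
for n,p in [('scene',(265.7,198.1)),('side',(281.9,200.1))]: sh('origin',ray(n,p,0))
for n,p in [('scene',(206,133)),('side',(279,146))]: sh('bowl',ray(n,p,0))
for n,p in [('scene',(252,114.5)),('side',(324,149.6))]: sh('jar',ray(n,p,0))
for n,p in [('scene',(307.8,354.4)),('side',(225.3,297.4))]: sh('tin',ray(n,p,0))
E
```

```text
SCENE
roof [[399.0, 235.0], [356.0, 300.0], [426.0, 346.0], [470.0, 283.0]]
tip [[462.0, 169.0], [498.0, 194.0]]
big [[167.0, 191.0], [124.0, 230.0], [270.0, 382.0], [313.0, 345.0]]
slab front [[587.0, -188.0], [587.0, 24.0]]
slab hinge [[805.0, -190.0], [806.0, 27.0]]
SIDE
roof [[469.0, 288.0], [400.0, 233.0], [358.0, 301.0], [424.0, 346.0]]
tip [[464.0, 166.0], [498.0, 195.0]]
slab front [[588.0, -193.0], [586.0, 27.0]]
slab hinge [[808.0, -192.0], [801.0, 32.0]]
mark [[580.0, 30.0]]
mark [[589.0, 30.0]]
origin [[577.0, -86.0]]
origin [[587.0, -75.0]]
bowl [[642.0, -395.0]]
bowl [[656.0, -426.0]]
jar [[483.0, -399.0]]
jar [[473.0, -418.0]]
tin [[672.0, 362.0]]
tin [[669.0, 360.0]]
```

servo_tool([
  [-1,0,16.5,-11.7,-0.6],
  [-1,0,32.9,-23.3,-0.9],
  [-1,0,32.9,-23.3,-0.9],
  [-1,0,32.9,-23.3,-0.9],
  [-1,0,32.9,-23.3,-0.9],
  [-1,0,32.9,-23.3,-0.9],
  [-1,0,32.9,-23.3,-0.9],
  [-1,0,32.9,-23.3,-0.9],
], force=25)

```text
time_s: 3.65
tool_pos: [452.1, -195.2, 256.6]
ee_rot: [[0.001, 0.234, 0.972], [-0.001, 0.972, -0.234], [-1.0, -0.0, 0.001]]
contact_force: [0.6, -0.5, 0.2]
opening: 85.5
```

```bash
cat >> h.py <<'E'
def st():
    s=env.get_state(); R=s['ee_rot']
    print('t',round(s['time_s'],2),'pos',np.round(s['tool_pos'],1),'zang',round(np.degrees(np.arctan2(R[1,2],R[0,2])),1),'xaxis',np.round(R[:,0],3),'q',np.round(s['qpos'],2),'F',np.round(s['contact_force'],1),'op',round(s['opening'],1)); return s
def go(s,P,zang):
    "target TCP P, jaw angle deg -> rows numbers"
    R=s['ee_rot']; d=R.T@(np.array(P)-s['tool_pos'])/10
    z=np.degrees(np.arctan2(R[1,2],R[0,2])); a=(zang-z+180)%360-180
    print('shift',np.round(d,2),'turn',round(-np.radians(a),3),'alt',round(-np.radians((a+360)%360-180),3))
E
python3 - <<'E'
from h import *
s=st(); go(s,[444,235,150],34.2)
E
```

```text
t 3.65 pos [ 452.1 -195.2  256.6] zang -13.5 xaxis [ 0.001 -0.001 -1.   ] q [-0.67 -0.23 -0.22  1.58 -0.    1.13] F [ 0.6 -0.5  0.2] op 85.5
shift [ 10.63  41.64 -10.85] turn -0.833 alt 2.309
```

servo_tool([
  [-1,0,20,-5,-0.4],
  [-1,2,41.6,-10.9,-0.83],
  [-1,6,41.6,-10.9,-0.83],
  [-1,10,41.6,-10.9,-0.83],
  [-1,10,41.6,-10.9,-0.83],
  [-1,10,41.6,-10.9,-0.83],
  [-1,10,41.6,-10.9,-0.83],
  [-1,10,41.6,-10.9,-0.83],
])

```text
time_s: 4.45
tool_pos: [443.3, 192.5, 169.5]
ee_rot: [[0.001, -0.56, 0.829], [0.0, 0.829, 0.56], [-1.0, -0.001, 0.001]]
contact_force: [0.7, 0.2, 1.0]
opening: 85.1
```

servo_tool([
  [-1,0,0,0,0],
  [-1,0,0,0,0],
  [-1,0,0,0,0],
])

```text
time_s: 4.75
tool_pos: [444.0, 189.8, 170.1]
ee_rot: [[0.001, -0.559, 0.829], [-0.0, 0.829, 0.559], [-1.0, -0.001, 0.0]]
contact_force: [0.3, -0.2, 1.0]
opening: 85.6
```

```bash
python3 - <<'E'
from h import *
s=st(); go(s,[444,235,100],34.2)
f=grab('wrist','w1.png'); print({k:v for k,v in f.items() if k!='frame'})
E
```

```text
t 4.75 pos [444.  189.8 170.1] zang 34.0 xaxis [ 0.001 -0.    -1.   ] q [ 0.13 -0.26 -0.4   1.42 -0.    1.11] F [ 0.3 -0.2  1. ] op 85.6
shift [7.01 3.75 2.53] turn -0.003 alt 3.138
{'fx': 349.5225081355453, 'fy': 349.5225081355453, 'cx': 318.8361829740637, 'cy': 202.4300531181832, 'eye': array([405.46434221, 248.22394389, 287.9796081 ]), 'attitude': array([[ 8.29195529e-01, -5.36873241e-01, -1.55569594e-01],
       [ 5.58957879e-01,  7.96894614e-01,  2.29183471e-01],
       [ 9.30098467e-04, -2.76994760e-01,  9.60870979e-01]])}
```

View pics/w1.png

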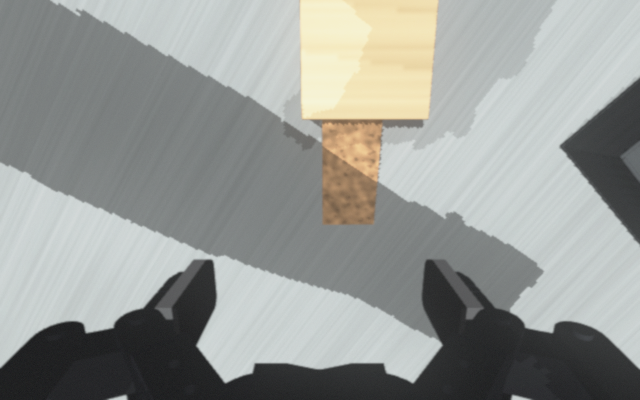

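The small box (top centre, mouth edge about row 120) has the smaller wedge sticking out of it, with the tip edge at (323..375, 224). The big box and the loose big wedge are not in view, so this is the intended pair.

```bash
python3 - <<'E'
from h import *
c=dict(f=349.5225,cx=318.836,cy=202.43,eye=np.array([405.464,248.224,287.98]),R=np.array([[8.29195529e-01,-5.36873241e-01,-1.55569594e-01],[5.58957879e-01,7.96894614e-01,2.29183471e-01],[9.30098467e-04,-2.76994760e-01,9.60870979e-01]]))
a=ray(c,(323,224),4);b=ray(c,(375.5,223),4);print('tip',a,b,(a+b)/2)
# top edges near the mouth: height ~ 4+.24*s
for z in (22,24,26):
    a2=ray(c,(322,124),z);b2=ray(c,(382,124),z); m=(a2+b2)/2; print(z,np.round(a2),np.round(b2),np.linalg.norm(b2-a2),m, np.degrees(np.arctan2(*( ((a+b)/2-m)[:2][::-1]))), np.linalg.norm(((a+b)/2-m)[:2]))
m=[ray(c,p,51) for p in [(302,119),(429,119)]];print('mouth',m,np.linalg.norm(m[1]-m[0]))
E
```

```text
tip [465.21692451 166.46832903   4.        ] [502.16483318 192.45605038   4.        ] [483.69087885 179.46218971   4.        ]
22 [417. 236.  22.] [454. 261.  22.] 44.63889128946821 [435.04919821 248.9190064   22.        ] -54.99585209278612 84.79541544734992
24 [416. 237.  24.] [453. 261.  24.] 44.30323529060007 [434.82673638 248.9137804   24.        ] -54.87088286995034 84.9189488176279
26 [416. 237.  26.] [453. 261.  26.] 43.96757929173199 [434.60427456 248.90855439  26.        ] -54.746277300420694 85.0428849983539
mouth [array([402.57472783, 233.02010617,  51.        ]), array([472.11710968, 279.89402516,  51.        ])] 83.86481476629442
```

servo_tool([
  [-1,3,2.8,2.6,-0.02],
  [-1,7,2.8,2.6,-0.02],
  [-1,10,2.8,2.6,-0.02],
  [-1,12,2.8,2.6,-0.02],
  [-1,13.5,2.8,2.6,-0.02],
  [-1,14.2,2.8,2.6,-0.02],
  [-1,14.2,2.8,2.6,-0.02],
  [-1,14.2,2.8,2.6,-0.02],
])

```text
time_s: 5.6
tool_pos: [450.4, 228.0, 28.8]
ee_rot: [[0.002, -0.576, 0.818], [0.0, 0.818, 0.576], [-1.0, -0.001, 0.001]]
contact_force: [0.2, 0.3, -0.1]
opening: 86.1
```

```bash
python3 - <<'E'
from h import *
s=st(); go(s,[449.6,227.4,28],35.1)
f=grab('wrist','w2.png')
E
```

```text
t 5.6 pos [450.4 228.   28.8] zang 35.1 xaxis [ 0.002  0.    -1.   ] q [ 0.21 -0.1  -0.52  1.14 -0.    1.17] F [ 0.2  0.3 -0.1] op 86.1
shift [ 0.08 -0.01 -0.1 ] turn 0.001 alt -3.141
```

View pics/w2.png

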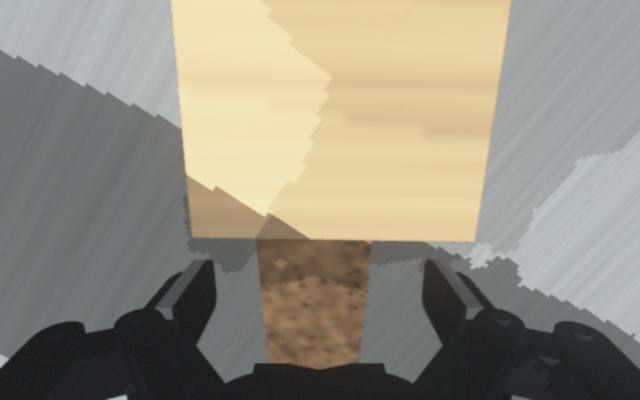

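servo_tool([
  [-0.4,0.05,0,-0.1,0],
  [-0.1,0.05,0,-0.1,0],
  [0.0,0.05,0,-0.1,0],
  [0.1,0.05,0,-0.1,0],
  [0.3,0.05,0,-0.1,0],
  [0.3,0.05,0,-0.1,0],
  [0.3,0.05,0,-0.1,0],
  [0.3,0.05,0,-0.1,0],
], force=25)

```text
time_s: 6.45
tool_pos: [449.0, 227.7, 27.7]
ee_rot: [[0.001, -0.576, 0.817], [0.0, 0.817, 0.576], [-1.0, -0.0, 0.001]]
contact_force: [-0.7, 1.2, 5.5]
opening: 43.5
```

servo_tool([
  [0.3,-0.15,0,0,0],
  [0.3,-0.15,-0.7,0,0],
  [0.3,-0.15,-2,0,0],
  [0.3,-0.15,-4,0,0],
  [0.3,-0.15,-6,0,0],
  [0.3,-0.15,-8,0,0],
  [0.3,-0.15,-10,0,0],
  [0.3,-0.15,-10,0,0],
])

```text
time_s: 7.25
tool_pos: [508.0, 143.3, 28.7]
ee_rot: [[0.001, -0.574, 0.819], [-0.001, 0.819, 0.574], [-1.0, -0.001, 0.0]]
contact_force: [-0.3, 0.9, -0.7]
opening: 43.5
```

```bash
python3 - <<'E'
from h import *
s=st(); go(s,[505,-82,50],90)
f=grab('wrist','w3.png')
E
```

```text
t 7.25 pos [508.  143.3  28.7] zang 35.0 xaxis [ 0.001 -0.001 -1.   ] q [ 0.03 -0.02 -0.45  1.14 -0.    0.99] F [-0.3  0.9 -0.7] op 43.5
shift [ -2.12 -18.28 -13.17] turn -0.96 alt 2.182
```

View pics/w3.png

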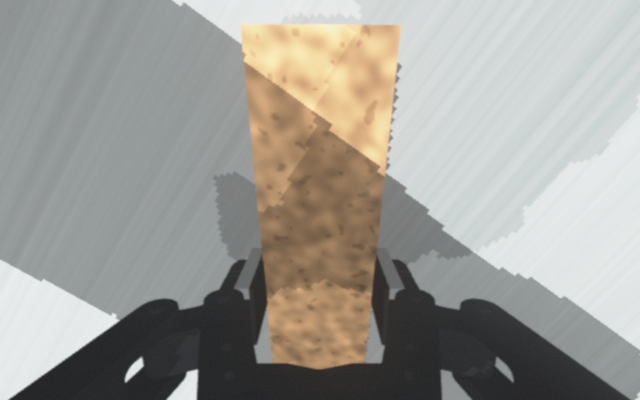

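servo_tool([
  [0.3,-1.3,0,0,0],
  [0.3,-2.6,0,0,0],
  [0.3,-2.6,-4,-4,-0.12],
  [0.3,-2.6,-6,-6,-0.25],
  [0.3,-2.6,-8,-8.1,-0.38],
  [0.3,-2.6,-10.5,-9.5,-0.5],
  [0.3,-2.6,-13,-11,-0.62],
  [0.3,-2.6,-15.5,-12.2,-0.74],
])

```text
time_s: 8.1
tool_pos: [496.3, -51.9, 56.4]
ee_rot: [[0.002, -0.978, 0.209], [-0.001, 0.209, 0.978], [-1.0, -0.002, -0.0]]
contact_force: [-0.3, 0.7, -0.2]
opening: 43.2
```

```bash
python3 - <<'E'
from h import *
s=st(); go(s,[502,-82,55],90)
E
```

```text
t 8.1 pos [496.3 -51.9  56.4] zang 77.9 xaxis [ 0.002 -0.001 -1.   ] q [-0.37 -0.14 -0.51  1.2  -0.   -0.16] F [-0.3  0.7 -0.2] op 43.2
shift [ 0.14 -1.19 -2.82] turn -0.211 alt 2.931
```

servo_tool([
  [0.3,0,-0.6,-1.5,-0.11],
  [0.3,0,-1.2,-2.8,-0.21],
  [0.3,0,-1.2,-2.8,-0.21],
  [0.3,0,-1.2,-2.8,-0.21],
])

```text
time_s: 8.5
tool_pos: [501.8, -80.6, 55.6]
ee_rot: [[0.001, -1.0, 0.009], [-0.0, 0.009, 1.0], [-1.0, -0.001, -0.0]]
contact_force: [0.5, 1.4, 0.2]
opening: 43.5
```

```bash
python3 - <<'E'
from h import *
s=st(); go(s,[502,-82,29],90)
for n in ['scene','side']: grab(n,n+'1.png')
a=cv2.imread('pics/scene1.png');b=cv2.imread('pics/side1.png')
A=cv2.resize(a[150:280,160:360],None,fx=4,fy=4,interpolation=cv2.INTER_CUBIC)
B=cv2.resize(b[150:250,190:350],None,fx=4,fy=4,interpolation=cv2.INTER_CUBIC)
cv2.imwrite('pics/a1.png',A);cv2.imwrite('pics/b1.png',B)
E
```

```text
t 8.5 pos [501.8 -80.6  55.6] zang 89.5 xaxis [ 0.001 -0.    -1.   ] q [-0.42 -0.11 -0.49  1.2   0.   -0.41] F [0.5 1.4 0.2] op 43.5
shift [ 2.66 -0.02 -0.14] turn -0.009 alt 3.132
```

View pics/a1.png

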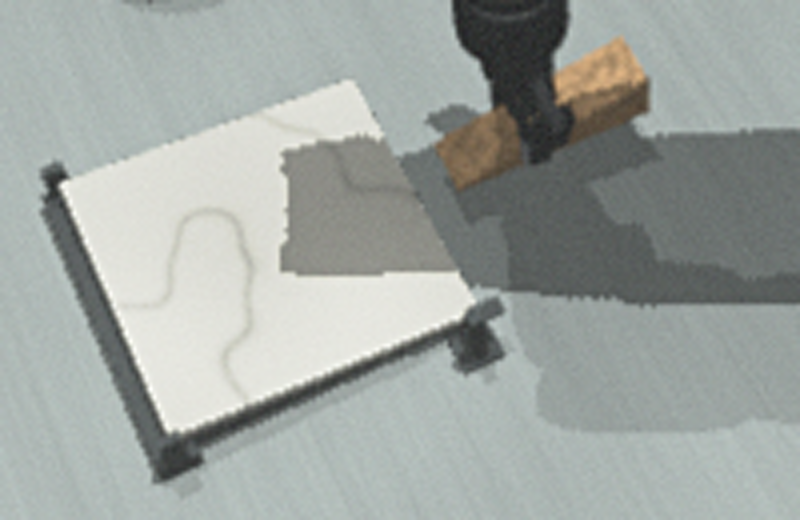

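View pics/b1.png

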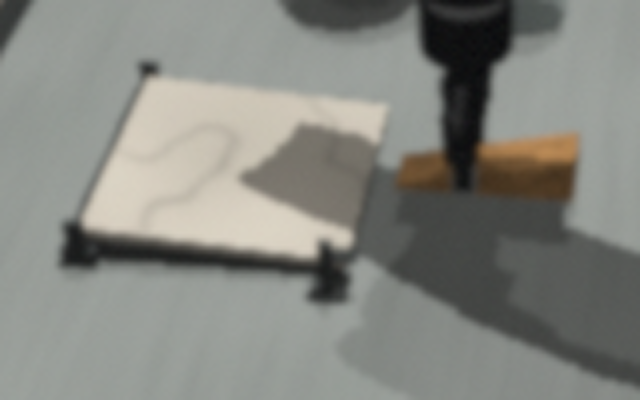

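servo_tool([
  [0.3,1.2,0,-0.14,-0.01],
  [0.3,2.0,0,-0.14,-0.01],
  [0.3,2.5,0,-0.14,-0.01],
  [0.3,2.75,0,-0.14,-0.01],
  [0.3,2.75,0,-0.14,-0.01],
  [-0.1,2.75,0,-0.14,-0.01],
  [-0.4,2.75,0,-0.14,-0.01],
  [-0.6,2.75,0,-0.14,-0.01],
])

```text
time_s: 9.4
tool_pos: [501.5, -82.4, 27.0]
ee_rot: [[-0.0, -1.0, -0.003], [0.0, -0.003, 1.0], [-1.0, 0.0, 0.0]]
contact_force: [0.5, -0.1, -0.7]
opening: 68.3
```

servo_tool([
  [-0.8,0,0,0,0],
  [-1,0,0,0,0],
  [-1,-2,0,0,0],
  [-1,-5,0,0,0],
  [-1,-8,0,0,0],
  [-1,-10,1,0,0],
  [-1,-10,1,0,0],
  [-1,-10,1,0,0],
])

```text
time_s: 10.2
tool_pos: [491.8, -82.6, 127.1]
ee_rot: [[0.001, -1.0, -0.003], [-0.0, -0.003, 1.0], [-1.0, -0.001, -0.0]]
contact_force: [-0.5, -0.4, 0.6]
opening: 85.4
```

```bash
python3 - <<'E'
from h import *
s=st()
f=grab('wrist','w4.png'); print({k:v for k,v in f.items() if k!='frame'})
E
```

```text
t 10.2 pos [491.8 -82.6 127.1] zang 90.2 xaxis [ 0.001 -0.    -1.   ] q [-0.43 -0.19 -0.43  1.34 -0.   -0.43] F [-0.5 -0.4  0.6] op 85.4
{'fx': 349.5225081355453, 'fy': 349.5225081355453, 'cx': 318.8361829740637, 'cy': 202.4300531181832, 'eye': array([422.39376154, -82.52920061, 244.97008172]), 'attitude': array([[-2.64664603e-03, -9.60696420e-01, -2.77588517e-01],
       [ 9.99996488e-01, -2.58130212e-03, -6.00849874e-04],
       [-1.39305504e-04, -2.77589132e-01,  9.60699877e-01]])}
```

View pics/w4.png

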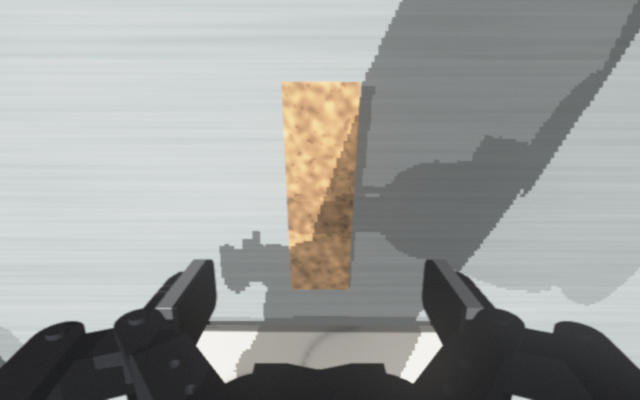

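```bash
python3 - <<'E'
from h import *
c=dict(f=349.5225,cx=318.836,cy=202.43,eye=np.array([422.394,-82.529,244.97]),R=np.array([[-2.64664603e-03,-9.60696420e-01,-2.77588517e-01],[9.99996488e-01,-2.58130212e-03,-6.00849874e-04],[-1.39305504e-04,-2.77589132e-01,9.60699877e-01]]))
for n,p,z in [('thick',(281,82),40),('thick',(361,82),40),('tip',(292,289.5),4),('tip',(350.5,289.5),4)]: print(n,np.round(ray(c,p,z),1))
img=cv2.imread('pics/w4.png').astype(int).sum(2)//3
for col in (220,250,300,340,380,410): print(col,img[312:345,col].tolist())
for r in (320,325,331): print(r,np.round(ray(c,(250,r),20),1),np.round(ray(c,(400,r),20),1))
E
```

```text
thick [ 412.1 -103.6   40. ]
thick [412.  -59.2  40. ]
tip [ 562.2 -102.9    4. ]
tip [562.  -57.7   4. ]
220 [205, 207, 208, 209, 204, 188, 185, 184, 168, 126, 107, 106, 110, 125, 123, 120, 125, 129, 150, 202, 233, 240, 241, 241, 241, 241, 241, 241, 241, 241, 241, 241, 241]
250 [206, 207, 207, 207, 204, 195, 187, 182, 169, 128, 109, 106, 109, 117, 120, 124, 126, 127, 139, 182, 227, 238, 239, 239, 240, 240, 240, 239, 239, 239, 239, 236, 221]
300 [132, 132, 130, 125, 111, 106, 108, 109, 106, 108, 107, 107, 108, 106, 103, 102, 103, 103, 103, 116, 143, 158, 162, 162, 162, 162, 161, 160, 160, 161, 161, 160, 160]
340 [133, 133, 131, 125, 110, 105, 107, 108, 107, 109, 109, 108, 106, 101, 98, 93, 92, 90, 90, 100, 126, 145, 152, 154, 156, 156, 158, 159, 161, 161, 161, 162, 160]
380 [133, 133, 132, 131, 124, 113, 108, 109, 108, 108, 108, 107, 108, 105, 104, 104, 105, 105, 106, 115, 137, 157, 165, 165, 165, 166, 166, 167, 167, 164, 167, 167, 166]
410 [133, 133, 133, 130, 126, 113, 109, 110, 108, 109, 108, 109, 109, 107, 106, 104, 107, 107, 108, 114, 135, 155, 166, 167, 166, 168, 166, 166, 169, 169, 169, 169, 171]
320 [ 578.4 -133.2   20. ] [578.1 -21.9  20. ]
325 [ 582.7 -133.5   20. ] [582.3 -21.6  20. ]
331 [ 587.9 -133.7   20. ] [587.6 -21.3  20. ]
```

servo_tool([
  [-1,0,3,0.15,0],
  [-1,1,6.6,0.15,0],
  [-1,4,6.6,0.15,0],
  [-1,7,6.6,0.15,0],
  [-1,9,6.6,0.15,0],
  [-1,9.85,6.6,0.15,0],
  [-1,9.85,6.6,0.15,0],
  [-1,9.85,6.6,0.15,0],
])

```text
time_s: 11.05
tool_pos: [425.8, -81.3, 29.1]
ee_rot: [[0.0, -1.0, -0.003], [-0.0, -0.003, 1.0], [-1.0, -0.0, -0.0]]
contact_force: [-1.1, 0.1, -0.6]
opening: 85.5
```

```bash
python3 - <<'E'
from h import *
s=st(); go(s,[426,-81,28.5],90.2)
grab('wrist','w5.png')
E
```

```text
t 11.05 pos [425.8 -81.3  29.1] zang 90.2 xaxis [ 0. -0. -1.] q [-0.49 -0.34 -0.73  1.18 -0.   -0.5 ] F [-1.1  0.1 -0.6] op 85.5
shift [ 0.06 -0.02  0.03] turn -0.0 alt 3.141
```

View pics/w5.png

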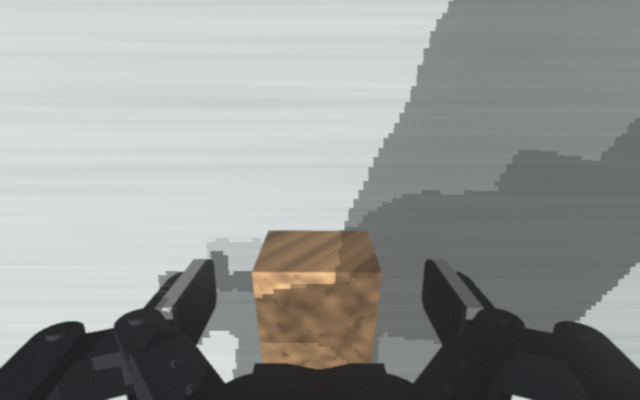

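servo_tool([
  [-0.4,0,0,0,0],
  [-0.1,0,0,0,0],
  [0.0,0,0,0,0],
  [0.1,0,0,0,0],
  [0.3,0,0,0,0],
  [0.3,0,0,0,0],
  [0.3,0,0,0,0],
  [0.3,0,0,0,0],
], force=28)

```text
time_s: 11.9
tool_pos: [426.0, -81.4, 29.3]
ee_rot: [[0.001, -1.0, -0.003], [-0.001, -0.003, 1.0], [-1.0, -0.001, -0.001]]
contact_force: [-0.9, -0.1, 6.2]
opening: 43.7
```

servo_tool([
  [0.3,0,-0.3,0,0],
  [0.3,0,-0.6,0,0],
  [0.3,0,-0.9,0,0],
  [0.3,0,-1.2,0,0],
  [0.3,0,-1.5,0,0],
  [0.3,0,-1.8,0,0],
  [0.3,0,-2.0,0,0],
  [0.3,0,-2.0,0,0],
])

```text
time_s: 12.7
tool_pos: [445.8, -81.3, 29.3]
ee_rot: [[-0.0, -1.0, -0.003], [-0.001, -0.003, 1.0], [-1.0, 0.0, -0.001]]
contact_force: [-2.8, 0.2, 7.9]
opening: 43.9
```

```bash
python3 - <<'E'
from h import *
s=st()
f=grab('scene','s6.png');a=f['frame'][150:280,160:360]
cv2.imwrite('pics/s6c.png',cv2.resize(a[:,:,::-1],None,fx=4,fy=4,interpolation=cv2.INTER_CUBIC))
f=grab('side','t6.png');a=f['frame'][150:250,190:350]
cv2.imwrite('pics/t6c.png',cv2.resize(a[:,:,::-1],None,fx=4,fy=4,interpolation=cv2.INTER_CUBIC))
E
```

```text
t 12.7 pos [445.8 -81.3  29.3] zang 90.2 xaxis [-0.    -0.001 -1.   ] q [-0.47 -0.27 -0.67  1.17 -0.   -0.47] F [-2.8  0.2  7.9] op 43.9
```

View pics/s6c.png

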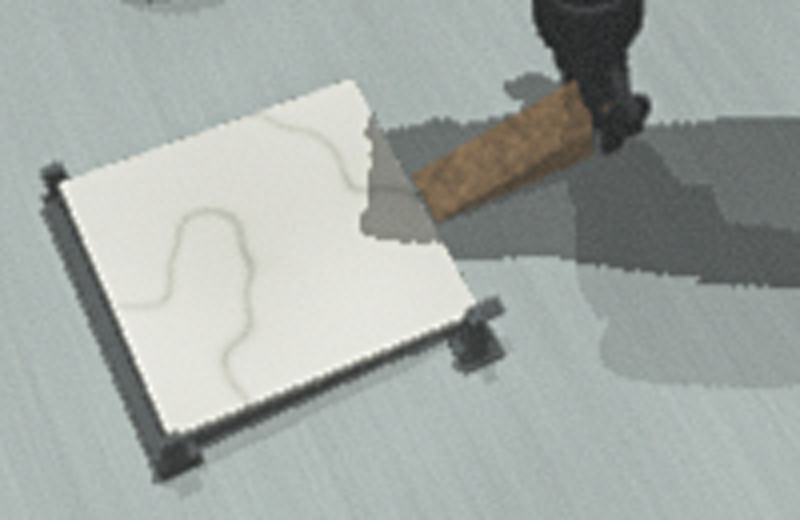

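View pics/t6c.png

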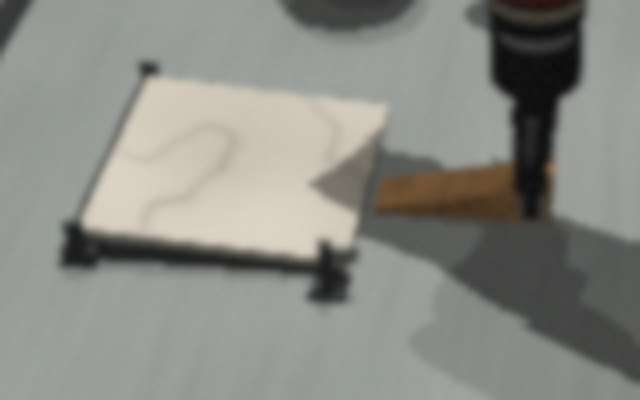

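servo_tool([
  [0.3,0,-0.3,0,0],
  [0.3,0,-0.6,0,0],
  [0.3,0,-0.9,0,0],
  [0.3,0,-1.2,0,0],
  [0.3,0,-1.5,0,0],
  [0.3,0,-1.8,0,0],
  [0.3,0,-2.0,0,0],
  [0.3,0,-2.2,0,0],
])

```text
time_s: 13.6
tool_pos: [467.5, -81.2, 29.4]
ee_rot: [[-0.001, -1.0, -0.003], [-0.001, -0.003, 1.0], [-1.0, 0.001, -0.001]]
contact_force: [-6.1, 0.8, 10.1]
opening: 43.7
```

servo_tool([
  [0.3,0,-0.15,0,0],
  [0.3,0,-0.3,0,0],
  [0.3,0,-0.45,0,0],
  [0.3,0,-0.6,0,0],
  [0.3,0,-0.75,0,0],
  [0.3,0,-0.9,0,0],
  [0.3,0,-1.05,0,0],
  [0.3,0,-1.2,0,0],
])

```text
time_s: 14.4
tool_pos: [478.8, -81.2, 29.3]
ee_rot: [[-0.002, -1.0, -0.003], [-0.001, -0.003, 1.0], [-1.0, 0.002, -0.001]]
contact_force: [-14.7, -0.8, 17.1]
opening: 43.6
```

servo_tool([
  [0.3,0,-0.15,0,0],
  [0.3,0,-0.3,0,0],
  [0.3,0,-0.45,0,0],
  [0.3,0,-0.6,0,0],
  [0.3,0,-0.75,0,0],
  [0.3,0,-0.9,0,0],
  [0.3,0,-1.05,0,0],
  [0.3,0,-1.2,0,0],
])

```text
time_s: 15.2
tool_pos: [489.2, -81.0, 29.2]
ee_rot: [[-0.006, -1.0, -0.003], [-0.001, -0.003, 1.0], [-1.0, 0.006, -0.001]]
contact_force: [-19.8, -0.4, 20.3]
opening: 43.9
```

```bash
python3 - <<'E'
from h import *
s=st();print(s['moment'])
f=grab('scene','s7.png');a=f['frame'][150:280,160:360]
cv2.imwrite('pics/s7c.png',cv2.resize(a[:,:,::-1],None,fx=4,fy=4,interpolation=cv2.INTER_CUBIC))
f=grab('wrist','w7.png')
f=grab('side','t7.png');a=f['frame'][150:250,190:350]
cv2.imwrite('pics/t7c.png',cv2.resize(a[:,:,::-1],None,fx=4,fy=4,interpolation=cv2.INTER_CUBIC))
E
```

```text
t 15.2 pos [489.2 -81.   29.2] zang 90.2 xaxis [-0.006 -0.001 -1.   ] q [-0.43 -0.12 -0.54  1.15 -0.   -0.43] F [-19.8  -0.4  20.3] op 43.9
[-0.20151404  3.62537686  0.03047168]
```

View pics/s7c.png

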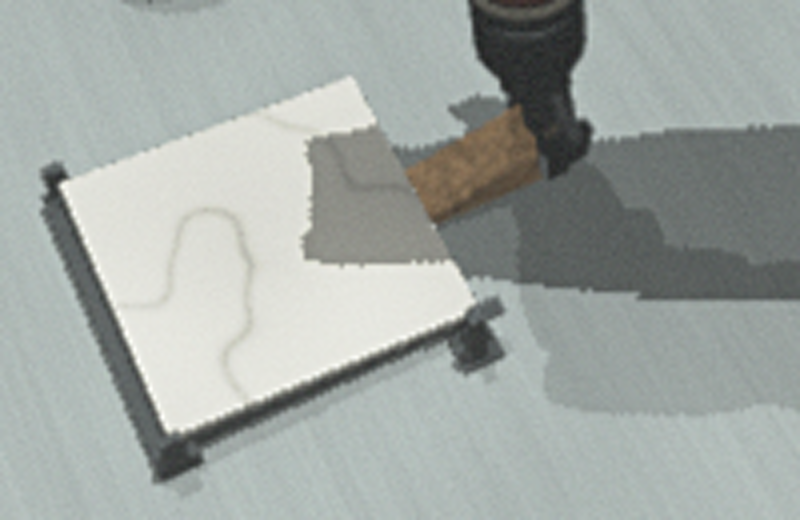

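View pics/w7.png

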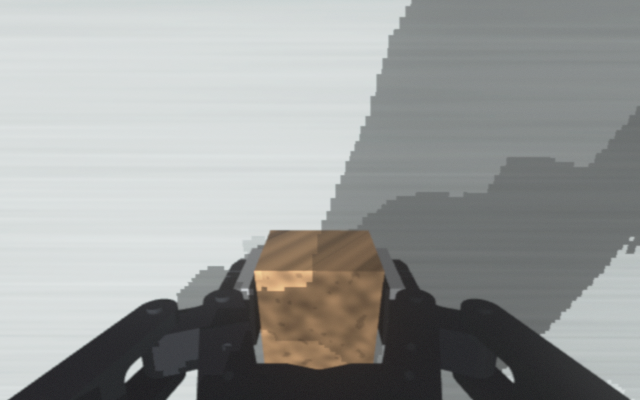

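View pics/t7c.png

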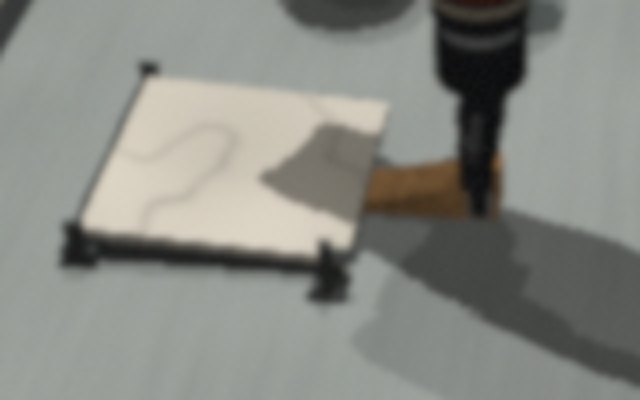

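servo_tool([
  [0.3,-0.05,0,0,0],
  [0.3,-0.1,0,0,0],
  [0.3,-0.1,0,0,0],
])

```text
time_s: 15.65
tool_pos: [489.6, -81.0, 29.3]
ee_rot: [[-0.005, -1.0, -0.003], [-0.0, -0.003, 1.0], [-1.0, 0.005, -0.0]]
contact_force: [-12.2, -1.6, 7.1]
opening: 43.6
```

servo_tool([
  [0.3,-0.02,-0.1,0,0],
  [0.3,-0.03,-0.2,0,0],
  [0.3,-0.04,-0.3,0,0],
  [0.3,-0.05,-0.4,0,0],
  [0.3,-0.05,-0.5,0,0],
  [0.3,-0.05,-0.6,0,0],
  [0.3,-0.05,-0.7,0,0],
  [0.3,-0.05,-0.8,0,0],
])

```text
time_s: 16.45
tool_pos: [497.2, -80.5, 29.3]
ee_rot: [[-0.005, -1.0, -0.003], [0.0, -0.003, 1.0], [-1.0, 0.005, 0.0]]
contact_force: [-12.0, 0.4, 5.1]
opening: 43.3
```

servo_tool([
  [0.3,0,-0.12,0,0],
  [0.3,0,-0.24,0,0],
  [0.3,0,-0.36,0,0],
  [0.3,0,-0.48,0,0],
  [0.3,0,-0.6,0,0],
  [0.3,0,-0.72,0,0],
  [0.3,0,-0.84,0,0],
  [0.3,0,-0.96,0,0],
])

```text
time_s: 17.25
tool_pos: [506.8, -80.5, 29.3]
ee_rot: [[-0.005, -1.0, -0.003], [0.0, -0.003, 1.0], [-1.0, 0.005, 0.0]]
contact_force: [-11.4, 0.1, 4.6]
opening: 43.9
```

servo_tool([
  [0.3,0,-0.12,0,0],
  [0.3,0,-0.24,0,0],
  [0.3,0,-0.36,0,0],
  [0.3,0,-0.48,0,0],
  [0.3,0,-0.6,0,0],
  [0.3,0,-0.72,0,0],
  [0.3,0,-0.84,0,0],
  [0.3,0,-0.96,0,0],
])

```text
time_s: 18.05
tool_pos: [516.4, -80.5, 29.3]
ee_rot: [[-0.005, -1.0, -0.003], [0.0, -0.003, 1.0], [-1.0, 0.005, 0.0]]
contact_force: [-11.4, 0.5, 5.8]
opening: 43.3
```

servo_tool([
  [0.3,0,-0.12,0,0],
  [0.3,0,-0.24,0,0],
  [0.3,0,-0.36,0,0],
  [0.3,0,-0.48,0,0],
  [0.3,0,-0.6,0,0],
  [0.3,0,-0.72,0,0],
  [0.3,0,-0.84,0,0],
  [0.3,0,-0.96,0,0],
])

```text
time_s: 18.85
tool_pos: [526.0, -80.5, 29.3]
ee_rot: [[-0.005, -1.0, -0.003], [0.0, -0.003, 1.0], [-1.0, 0.005, 0.0]]
contact_force: [-11.3, 0.1, 6.0]
opening: 43.5
```

servo_tool([
  [0.3,0,-0.12,0,0],
  [0.3,0,-0.24,0,0],
  [0.3,0,-0.36,0,0],
  [0.3,0,-0.48,0,0],
  [0.3,0,-0.6,0,0],
  [0.3,0,-0.72,0,0],
  [0.3,0,-0.84,0,0],
  [0.3,0,-0.96,0,0],
])

```text
time_s: 19.65
tool_pos: [535.7, -80.5, 29.3]
ee_rot: [[-0.005, -1.0, -0.003], [0.0, -0.003, 1.0], [-1.0, 0.005, 0.0]]
contact_force: [-11.2, -0.2, 6.1]
opening: 43.7
```

```bash
python3 - <<'E'
from h import *
s=st()
f=grab('scene','s8.png');a=f['frame'][150:280,160:360]
cv2.imwrite('pics/s8c.png',cv2.resize(a[:,:,::-1],None,fx=4,fy=4,interpolation=cv2.INTER_CUBIC))
f=grab('wrist','w8.png')
f=grab('side','t8.png');a=f['frame'][150:250,190:350]
cv2.imwrite('pics/t8c.png',cv2.resize(a[:,:,::-1],None,fx=4,fy=4,interpolation=cv2.INTER_CUBIC))
E
```

```text
t 19.65 pos [535.7 -80.5  29.3] zang 90.2 xaxis [-0.005  0.    -1.   ] q [-0.39  0.02 -0.4   1.15 -0.   -0.39] F [-11.2  -0.2   6.1] op 43.7
```

View pics/s8c.png

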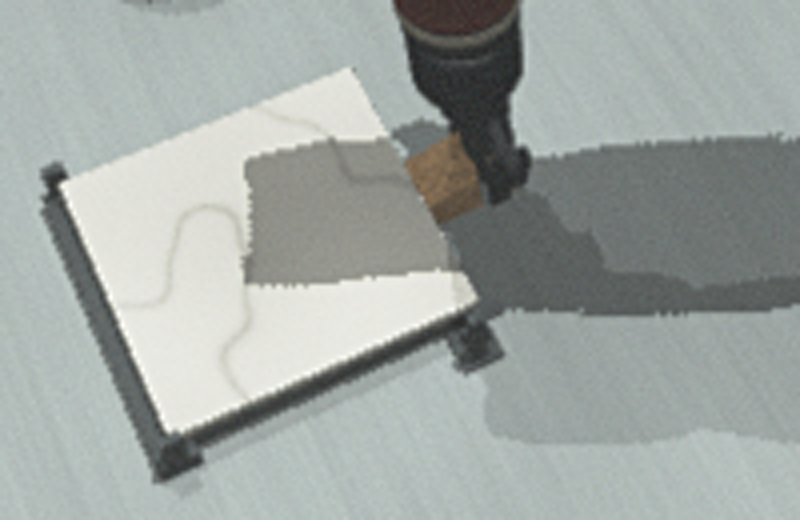

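View pics/w8.png

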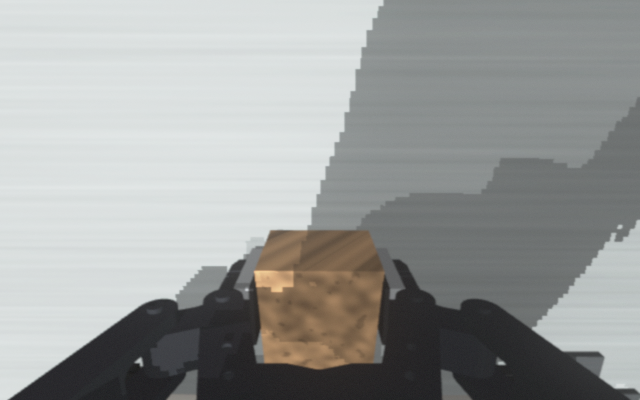

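View pics/t8c.png

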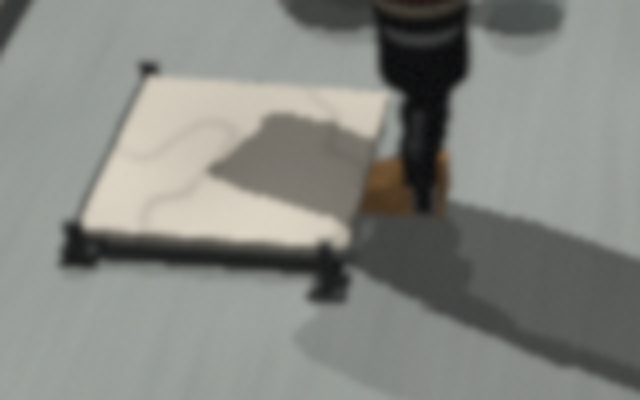

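servo_tool([
  [0.3,0,-0.1,0,0],
  [0.3,0,-0.2,0,0],
  [0.3,0,-0.3,0,0],
  [0.3,0,-0.4,0,0],
  [0.3,0,-0.5,0,0],
  [0.3,0,-0.6,0,0],
  [0.3,0,-0.7,0,0],
  [0.3,0,-0.78,0,0],
])

```text
time_s: 20.6
tool_pos: [543.5, -80.5, 29.3]
ee_rot: [[-0.005, -1.0, -0.003], [0.0, -0.003, 1.0], [-1.0, 0.005, 0.0]]
contact_force: [-11.1, -0.3, 6.1]
opening: 43.7
```

servo_tool([
  [0.3,0,0,0,0],
  [0.1,0,0,0,0],
  [-0.1,0,0,0,0],
  [-0.2,0,0,0,0],
  [-0.4,0,0,0,0],
  [-0.6,0,0,0,0],
  [-0.6,0,0,0,0],
])

```text
time_s: 21.3
tool_pos: [545.9, -80.8, 30.3]
ee_rot: [[0.0, -1.0, -0.003], [-0.0, -0.003, 1.0], [-1.0, -0.0, -0.0]]
contact_force: [0.0, 0.5, -0.4]
opening: 68.0
```

```bash
python3 - <<'E'
from h import *
s=st()
f=grab('scene','s9.png');a=f['frame'][150:280,160:360]
cv2.imwrite('pics/s9c.png',cv2.resize(a[:,:,::-1],None,fx=4,fy=4,interpolation=cv2.INTER_CUBIC))
f=grab('side','t9.png')
E
```

```text
t 21.3 pos [545.9 -80.8  30.3] zang 90.2 xaxis [ 0. -0. -1.] q [-0.38  0.05 -0.38  1.15 -0.   -0.39] F [ 0.   0.5 -0.4] op 68.0
```

View pics/s9c.png

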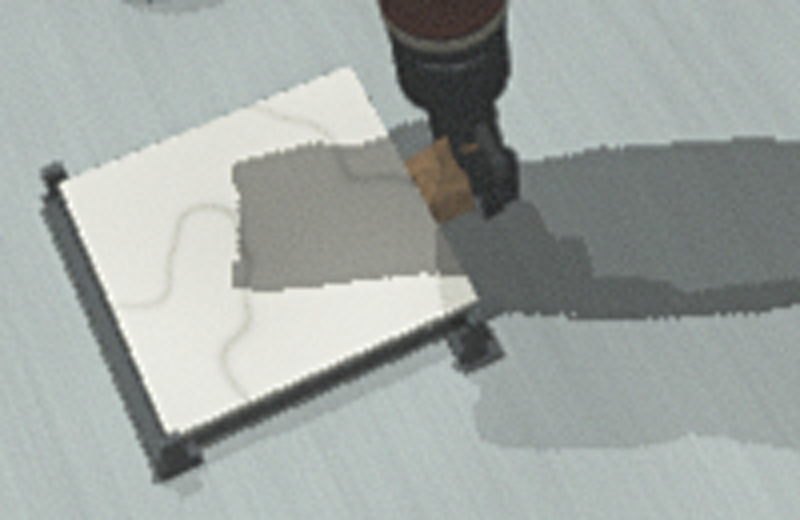

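servo_tool([
  [-0.8,0,0,0,0],
  [-1,0,0,0,0],
  [-1,-1,0,0,0],
  [-1,-3,0,0,0],
  [-1,-6,0,0,0],
  [-1,-9,0,0,0],
  [-1,-10,0,0,0],
  [-1,-10,0,0,0],
])

```text
time_s: 22.2
tool_pos: [547.0, -81.2, 132.4]
ee_rot: [[0.003, -1.0, -0.003], [-0.001, -0.003, 1.0], [-1.0, -0.003, -0.001]]
contact_force: [0.9, -0.3, -0.1]
opening: 85.4
```

```bash
python3 - <<'E'
from h import *
s=st()
f=grab('wrist','w10.png'); np.save('c10.npy',np.r_[f['eye'],f['attitude'].ravel()]); print(f['eye'])
f=grab('side','t10.png');a=f['frame'][150:250,190:350]
cv2.imwrite('pics/t10c.png',cv2.resize(a[:,:,::-1],None,fx=4,fy=4,interpolation=cv2.INTER_CUBIC))
E
```

```text
t 22.2 pos [547.  -81.2 132.4] zang 90.2 xaxis [ 0.003 -0.001 -1.   ] q [-0.38 -0.03 -0.26  1.33 -0.   -0.39] F [ 0.9 -0.3 -0.1] op 85.4
[477.22390721 -81.08428094 250.07768986]
```

View pics/w10.png

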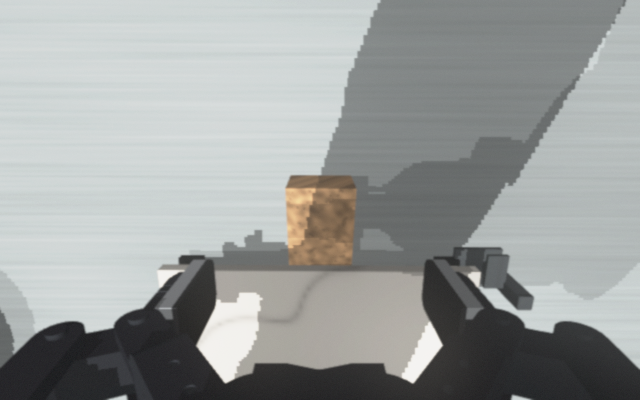

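View pics/t10c.png

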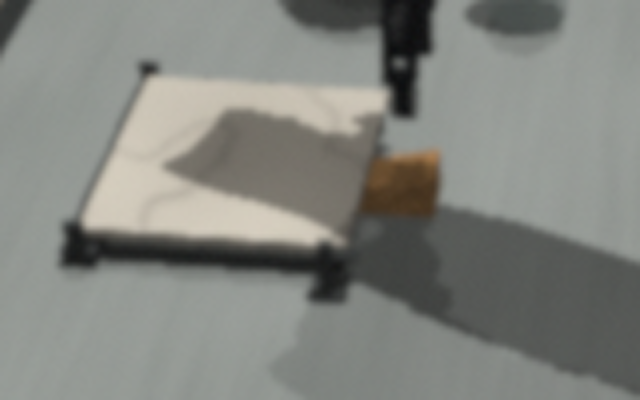

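```bash
python3 - <<'E'
from h import *
v=np.load('c10.npy'); c=dict(f=349.5225,cx=318.836,cy=202.43,eye=v[:3],R=v[3:].reshape(3,3))
img=cv2.imread('pics/w10.png'); g=img.astype(int).sum(2)//3
for col in (230,265,370,400): print(col,g[258:280,col].tolist())
for col in (300,320,340): print(col,img[180:200,col,:].sum(1)//3, img[260:276,col,:].sum(1)//3)
for r in (187,188.5,190): print('thick',r,ray(c,(288,r),40),ray(c,(355,r),40))
for r in (265,268,271): print(r,'z26',ray(c,(320,r),26)[0],'z36',ray(c,(320,r),36)[0])
cv2.imwrite('pics/w10c.png',cv2.resize(img[165:315,250:550],None,fx=2.6,fy=2.6,interpolation=cv2.INTER_CUBIC))
E
```

```text
230 [108, 108, 108, 107, 108, 109, 109, 108, 109, 109, 110, 115, 131, 152, 165, 168, 167, 167, 166, 167, 166, 167]
265 [109, 109, 108, 109, 108, 109, 109, 107, 108, 108, 109, 111, 124, 148, 162, 163, 165, 164, 164, 163, 164, 164]
370 [105, 107, 107, 105, 105, 105, 103, 104, 103, 104, 104, 105, 113, 134, 152, 162, 162, 164, 164, 164, 164, 163]
400 [107, 106, 107, 106, 104, 103, 104, 105, 106, 105, 105, 105, 110, 127, 151, 163, 166, 165, 165, 166, 166, 165]
300 [111 107 107 110 114 115 113 115 139 159 163 163 167 171 178 185 192 196
 200 202] [127 124 120 118 116 109 107 106 107 107 119 143 158 162 163 161]
320 [ 90  88  87  90  91  93  96 106 126 139 137 129 121 114 110 109 111 117
 121 126] [121 118 116 112 105 102 103 104 104 103 113 132 145 147 146 144]
340 [ 94  96  98  97  97  96  94  92  95 105 108 115 126 130 131 129 127 121
 116 104] [128 125 120 113 102  99  96  96  93  92 101 121 140 150 153 154]
thick 187 [ 528.64482558 -100.25282902   40.        ] [528.51329094 -58.83827494  40.        ]
thick 188.5 [ 529.59977368 -100.27367641   40.        ] [529.46784884 -58.80786186  40.        ]
thick 190 [ 530.55708901 -100.29457547   40.        ] [530.42477243 -58.7773734   40.        ]
265 z26 588.5290154787498 z36 583.5617602228658
268 z26 590.8585441973149 z36 585.7873281803226
271 z26 593.2004491879201 z36 588.0247200892359
```

View pics/w10c.png

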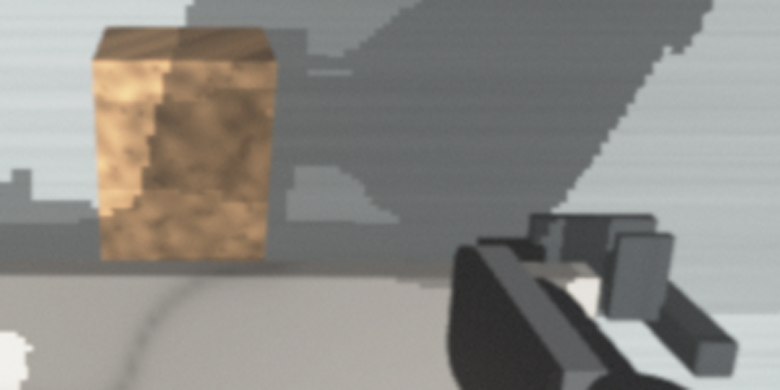

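servo_tool([
  [-1,-1,0,3,0],
  [-1,-1,0,7,0],
  [-1,-1,0,11,0],
  [-1,-1,0,11,0],
  [-1,-1,0,11,0],
])

```text
time_s: 22.8
tool_pos: [544.5, 30.1, 138.6]
ee_rot: [[-0.002, -1.0, -0.005], [0.0, -0.005, 1.0], [-1.0, 0.002, 0.0]]
contact_force: [0.1, 0.1, -0.2]
opening: 85.3
```

```bash
python3 - <<'E'
from h import *
s=st()
f=grab('wrist','w11.png'); np.save('c11.npy',np.r_[f['eye'],f['attitude'].ravel()]); 
a=f['frame'][200:320,200:440]
cv2.imwrite('pics/w11c.png',cv2.resize(a[:,:,::-1],None,fx=3.3,fy=3.3,interpolation=cv2.INTER_CUBIC))
E
```

```text
t 22.8 pos [544.5  30.1 138.6] zang 90.3 xaxis [-0.002  0.    -1.   ] q [-0.18 -0.05 -0.27  1.35 -0.   -0.19] F [ 0.1  0.1 -0.2] op 85.3
```

View pics/w11c.png

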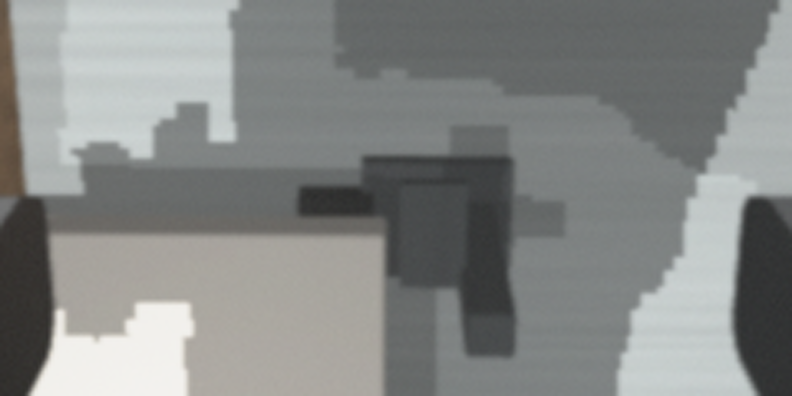

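```bash
python3 - <<'E'
from h import *
v=np.load('c11.npy'); c=dict(f=349.5225,cx=318.836,cy=202.43,eye=v[:3],R=v[3:].reshape(3,3))
for z in (34,36,38): print(z,ray(c,(316.3,270.8),z))
for p in [(400,183),(468,183),(468,285),(400,285)]: print(ray(c,(p[0]/3.3+199.6,p[1]/3.3+199.6),36))
E
```

```text
34 [588.97421555  28.74663376  34.        ]
36 [587.95482569  28.75705046  36.        ]
38 [586.93543584  28.76746715  38.        ]
[576.04174138  31.81995483  36.        ]
[575.97713594  45.95729877  36.        ]
[599.64449541  46.48939335  36.        ]
[599.71027739  31.96884412  36.        ]
```

```bash
python3 - <<'E'
from h import *
grab('scene','s12.png'); env.job_done(); print(env.get_state()['time_s'])
E
```

```text
the job is handed in; nothing more can be done
the job is handed in; nothing more can be done
```

View pics/s12.png

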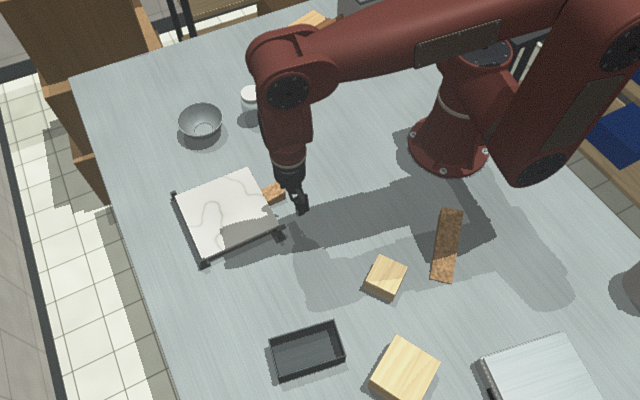

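The job is handed in, at about 23 s of the 59 s allowed. The small cork wedge is under the slab's front edge, the slab is raised to within about 1 mm of the mark, and the gripper is clear of everything.

I drew the wedge out of the smaller box by its thin end and set it down in front of the slab. After letting go, I took it by the thick end and slid it straight in along the cradle's +x.

**Slab height:** After release, about 58.7 mm of cork shows in front of the edge, against 58 mm when level. That puts the tip about 91 mm in and the underside near 25.8 mm. Reading the upper edge directly in the wrist pictures gave about 36 to 37 mm, accurate to about 1 mm. The two agree within that error. I could not check the edge against the mark's plate to better than that.

**Forces:** I gripped the cork with 25 to 28 N. Partway in, the wrist force rose to about 20 N sideways and 20 N up because the gripper was pressing the wedge onto the table. I eased it up by 1 to 1.5 mm, and it then stayed near 11 N sideways and 6 N up. Only the wrist force was readable, so the load on the marble edge itself was not measured.

**Other things:** In the last picture the bowl, jar and loaf tin are where they started.

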